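# Lock the sample clamp through its L-shaped slot

### The job

Close and lock the clamp over the white square plate: with the gripper shut, use the fingertips to push the red knob along the long leg of its L-shaped slot to the corner, so that it drives the clamp's yellow jaw forward, then push it sideways to the very end of the short leg, by the green dot. Only push the knob - never take it between the fingers or lift it - and leave the square plate, the black block, the metal mandrel and the white clip where they are.

Things in the scene. Friction and masses are not known exactly. Their poses are not given: they have to be found in the camera images.
- clamp_fixture: fixed fixture, dark base 275 x 134 mm, blue housing under an aluminium gate plate (top 24.5 mm above the table) with the L-shaped slot, 21 mm wide. Origin on the table; +x along the long leg towards the square plate, +y along the short leg, z up. In this frame the base spans x -90..185, y -67..67 mm. All on it but the knob is lower than 36 mm above the table
- slot_start (a point): point on the slot's centre line where the knob's axis stands at the open end of the long leg (red dot beside it), at the gate plate's top; in the fixture frame x -45, y -25, z 24.5 mm
- slot_corner (a point): where the knob's axis stands at the corner of the L, hard against the far end of the long leg; fixture frame x 25, y -25, z 24.5 mm (70 mm in +x from slot_start)
- slot_end (a point): where the knob's axis stands hard against the end of the short leg (green dot beside it); fixture frame x 25, y 25, z 24.5 mm (50 mm in +y from slot_corner)
- lock_knob: slippery 150 g follower: red knob, 28 mm diameter, 33 to 66 mm above the table, on a black 32 mm collar (26 to 33 mm); 18 mm stem in the slot (1.5 mm play a side, inner corner rounded), foot under the plate keeps it in. Origin on its axis, 8 mm above the table. Starts in the first 15 mm of the long leg; under 3 N slides it, it stays where left, may lean 3 degrees
- clamp_jaw (a joint): slide of the yellow jaw: 0 open, 0.045 m closed over the square plate, limit 0.048, starts below 0.012. The knob's collar pushes it from behind; it stays where left (friction 0.4 N). Its cross bar (94 mm in y, 10 mm in x, 26 to 34 mm above the table) has its rear face at fixture x = -4 mm + joint value: keep fingertips above 36 mm when pushing sideways
- sample_plate: white printed square plate 99 x 98 x 8 mm lying loose in the fixture's nest under the jaw's front, its top 22 mm above the table; origin: centre of its underside. To be left where it is
- block: loose black printed block 27 x 36 x 35 mm standing 11 to 14 cm left of the fixture's middle line; origin: centre of its underside. To be left alone
- mandrel: loose metal mandrel 17 x 83 x 17 mm lying left of the fixture beside the nest; origin: centre of its underside. To be left alone
- white_clip: loose white printed clip 38 x 64 x 27 mm lying right of the fixture, 12.5 to 15 cm from its middle line; origin: centre of its underside. To be left alone
Mind the look-alikes: they are no part of the job. Leave any blue or turquoise look-alike of the lock_knob alone.

How it is judged:
On the way:
1. the knob has been pushed along the long leg to the corner (x of lock_knob in the frame of clamp_fixture above 0.017 m and y of lock_knob in the frame of clamp_fixture below -0.015 m).
At the end, for the whole second after the job is handed in: the knob is at rest at the end of the short leg (within 4 mm), the jaw is closed over the square plate (joint beyond 0.040 m), the square plate has shifted less than 8 mm and the block, mandrel and clip less than 15 mm (y of lock_knob in the frame of clamp_fixture above 0.021 m and x of lock_knob in the frame of clamp_fixture above 0.019 m and value of joint clamp_jaw above 0.04 m and linear speed of lock_knob below 0.01 m/s and distance of sample_plate from where it was at the start of the episode below 0.008 m and distance of each of block, mandrel, white_clip from where it was at the start of the episode below 0.015 m); the robot touches nothing.
It fails at once if the knob is taken between the fingers (horizontal distance between the grasp point and lock_knob below 0.01 m and height (world z) of the grasp point below 0.078 m and contact force between the fingers and lock_knob above 0.5 N).
It fails at once if the knob is lifted (height (world z) of lock_knob above 0.013 m).
It fails at once if the white square plate is shifted by more than 8 mm (distance of sample_plate from where it was at the start of the episode above 0.008 m).
It fails at once if the block, the mandrel or the clip is moved by more than 15 mm (distance of any of block, mandrel, white_clip from where it was at the start of the episode above 0.015 m).
It also fails if it takes over 48 s, if anything falls off the work surface, if the arm or the gripper's body presses on something with over 40 N, if the wrist force passes 120 N, or if a joint passes its speed limit or range.

### The arm

A 6-joint arm with a two-finger parallel gripper is mounted at the origin on a cart in front of the work surface, level with it; the furniture and walls round the work are solid. World frame = base frame: x ahead of the robot, y to its left, z up, the work surface at z = 0. Lengths are in m, angles in rad, forces in N, time in s.
With the tool pointing down it reaches from about 0.35 to 0.725 m from the base axis. Payload 6 kg.
Tool frame: the origin (TCP) lies between the finger pads; the fingertips stand 8 mm ahead of it and the grasp point (between the pads) lies 11 mm behind it (manip.tcp_to_tips is the distance from the TCP to the fingertips, in m); z points along the fingers, y is the direction in which the jaws open and shut (so a half turn about z gives the same grasp; the last joint's range is limited). The gripper opens to 85 mm and grips with 20 to 120 N. Pads are 22 mm wide; open, the fingers measure 114 mm over their backs; the gripper's body (76 mm by 85 mm) begins 54 mm behind the grasp point. The pads swing forward as they close: fully open they stand 13 mm farther back than shut.
Start: joints at [-0.871, 0.04, 0.085, 0, -1.615, -0.334], TCP at [0.215, -0.56, 0.239] pointing down, gripper open.
Joint ranges: [-2.56, 2.56], [-1.29, 2.01], [-1.08, 1.49], [-3.29, 1.98], [-2.81, -0.18], [-2.99, 2.99]. Speed limits (rad/s): [2.57, 2.57, 3.01, 3.14, 3.14, 3.14].

### API

Orientations are given as a unit quaternion [w, x, y, z].
In Python, from station import manip, kinematics, imaging, workorder gives the robot as it stands. The module is installed in compiled form; this text tells all that it offers. Calls block until the motion is done:
- manip.reach(position, orientation): joint-space move of the TCP to a pose.
- manip.servo_line(position, frame=None, v=0.15, until_force=None): straight line of the TCP; frame=None keeps the orientation; v is the mean speed in m/s. With until_force (N) it stops when the force on the tool has changed by that much, and returns True; else False.
- manip.goto_joints(angles): joint-space move.
- manip.gripper_open() and manip.close_gripper(grasp_force=None): open the fingers fully, or close them until they stop; grasp_force is the grip in N (None keeps the last).
- manip.dwell(seconds).
- kinematics.solve_ik(position, orientation): joint angles nearest the present ones, or None.
- imaging.get_image(name): name is "side" or "top"; returns the picture (400x640x3 uint8, red, green, blue); there is no depth.
- imaging.camera_model(name): a dict with "fx", "fy", "cx", "cy" (pixels), "R" (3x3) and "t" (3): a world point X has camera coordinates R X + t. Camera axes: x right, y down, z forward; pixel columns grow to the right and rows downward; lengths in m; the calibration is good to about 2 mm. A picture is of the moment at which its call begins. camera_model takes no time and is no camera call.
A pose or a line that the arm cannot do raises manip.PlanningError and nothing moves.
- workorder.close_job(): hands the job in, once; it reports no verdict.
Readings, each from a call of its own:
- manip.get_clock(): time.
- manip.get_joint_positions(): joint angles.
- manip.get_joint_vel(): joint speeds.
- manip.get_joint_efforts(): joint torques, N m.
- manip.get_position(): TCP position.
- manip.get_tcp_rot(): TCP orientation.
- manip.get_wrist_force(): force on the tool from outside, world axes, zero at the start.
- manip.get_torque(): the same for the moment, N m.
- manip.get_opening(): finger opening in m.
Only numpy, scipy, OpenCV 4.12 (cv2) and the standard library are available. Lean on these libraries where they do the work, as an engineer would, in place of code of your own. Each camera call takes 0.05 s, during which the arm holds its last target. There are 200 camera calls.

## Working session

There is one attempt and no reset: what is moved stays moved. The work goes in short steps, each a Python script; the robot and the scene stay as the last script left them, time stands still between calls to the robot, and variables do not carry over. Pictures are saved under pics/ and viewed, on a budget of 10 in all, crops included, one or two more only if the job needs it, and the job is handed in when it is done.

```bash
mkdir -p pics; python3 - <<'E'
from station import manip, imaging
import cv2
for n in ("top","side"):
    im=imaging.get_image(n); cv2.imwrite(f"pics/{n}0.png",im[:,:,::-1])
    m=imaging.camera_model(n); print(n,m)
print(manip.get_clock(),manip.get_tcp_rot(),manip.tcp_to_tips)
E
```

```text
top {'fx': 432.3031136772474, 'fy': 432.3031136772474, 'cx': 316.4964366763867, 'cy': 201.5188030609004, 'R': array([[ 0.01546486, -0.99986432, -0.00567217],
       [-0.99507694, -0.01483493, -0.09798887],
       [ 0.09789142,  0.00715963, -0.99517135]]), 't': array([0.01845596, 0.56433696, 0.97104044])}
side {'fx': 505.6554242819546, 'fy': 505.6554242819546, 'cx': 323.8475007716381, 'cy': 206.84892103150244, 'R': array([[ 9.99038333e-01, -4.38452042e-02,  8.42241038e-05],
       [-2.76545089e-02, -6.31612306e-01, -7.74791019e-01],
       [ 3.40240674e-02,  7.74043599e-01, -6.32217423e-01]]), 't': array([-0.59090148,  0.08502696,  1.00597343])}
0.1 [-2.17917638e-04 -1.81895804e-01  9.83317469e-01  7.90044195e-04] 0.008
```

View pics/top0.png

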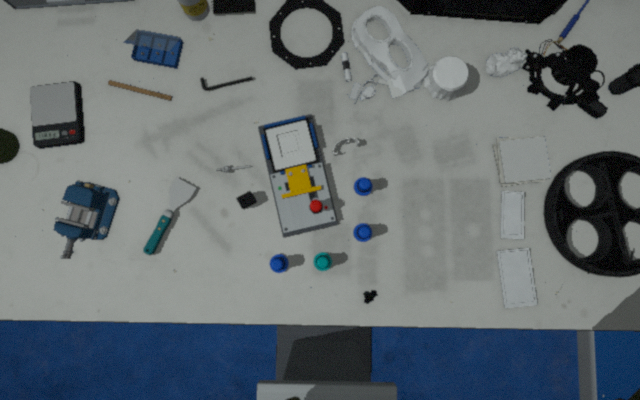

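View pics/side0.png

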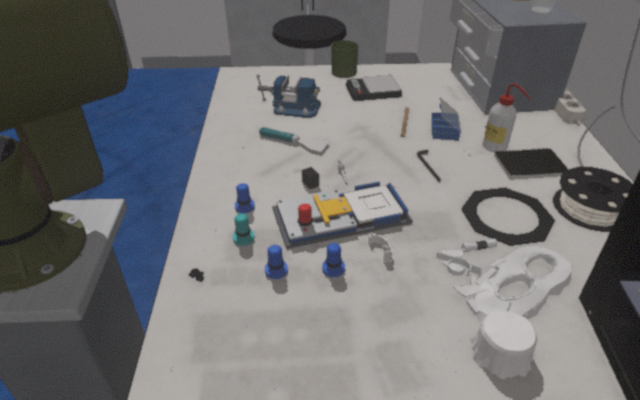

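The top view shows the fixture at px (258–343, 112–237) with the red knob at about (316,207). Blue and turquoise decoys stand at (364,186), (363,232), (279,263) and (323,261). The side view agrees, with the red knob at (305,214). I'll enlarge both.

```bash
python3 - <<'E'
import cv2
a=cv2.imread("pics/top0.png")[108:243,235:375]; cv2.imwrite("pics/top0c.png",cv2.convertScaleAbs(cv2.resize(a,None,fx=4.4,fy=4.4,interpolation=cv2.INTER_CUBIC),alpha=1.4))
a=cv2.imread("pics/side0.png")[175:250,265:420]; cv2.imwrite("pics/side0c.png",cv2.convertScaleAbs(cv2.resize(a,None,fx=5,fy=5,interpolation=cv2.INTER_CUBIC),alpha=1.3))
E
```

```text
(no output)
```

View pics/top0c.png

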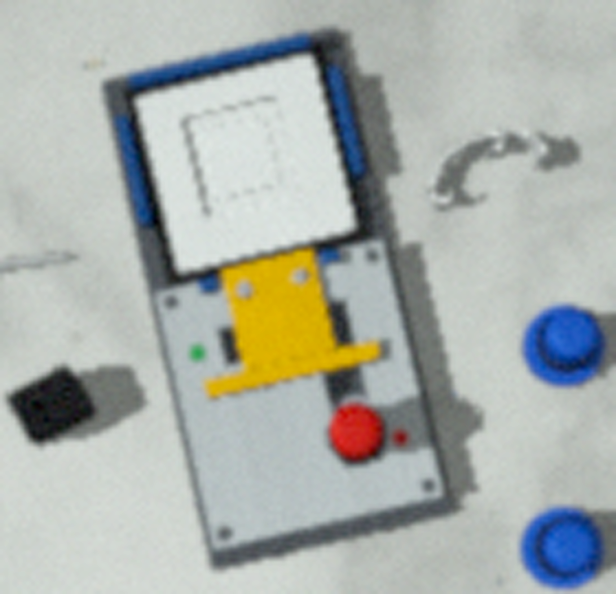

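View pics/side0c.png

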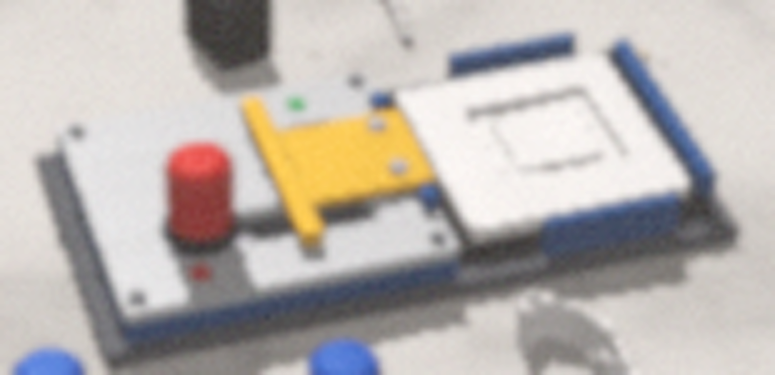

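```bash
cat > h.py <<'E'
import numpy as np
from station import manip, imaging, workorder, kinematics
def unproj(n,u,v,z):
    m=imaging.camera_model(n); R=m["R"]; c=-R.T@m["t"]
    d=R.T@np.array([(u-m["cx"])/m["fx"],(v-m["cy"])/m["fy"],1]); return c+d*(z-c[2])/d[2]
def top(u,v,z): return unproj("top",235+(u+.5)/4.4-.5,108+(v+.5)/4.4-.5,z)
def side(u,v,z): return unproj("side",265+(u+.5)/5-.5,175+(v+.5)/5-.5,z)
E
python3 - <<'E'
from h import *
ps={'scrRL':(224,533,.0245),'scrRR':(428,485,.0245),'scrFL':(171,302,.0245),'scrFR':(373,256,.0245),
'green':(197,353,.0245),'red':(400,437,.0245),'knob':(356,431,.066),'barL':(208,397,.034),'barR':(382,358,.034),
'plFL':(133,97,.022),'plFR':(320,52,.022),'plRR':(358,235,.022),'plRL':(175,278,.022),'block':(45,405,.035)}
ss={'scrRL':(77,131,.0245),'scrRR':(137,298,.0245),'scrFL':(355,81,.0245),'scrFR':(437,239,.0245),
'green':(296,103,.0245),'red':(201,271,.0245),'knob':(199,160,.066),'plFL':(605,52,.022),'plFR':(690,190,.022),'plRR':(478,240,.022),'plRL':(396,93,.022)}
T={k:top(*v) for k,v in ps.items()}; S={k:side(*v) for k,v in ss.items()}
for D in (T,S):
    scr=[D[k][:2] for k in ('scrRL','scrRR','scrFL','scrFR')]
    d=scr[2]-scr[0]+scr[3]-scr[1]; l=scr[0]-scr[1]+scr[2]-scr[3]
    y1=np.arctan2(d[1],d[0]); y2=np.arctan2(-l[0],l[1]); yaw=(y1+y2)/2
    ex=np.array([np.cos(yaw),np.sin(yaw)]);ey=np.array([-ex[1],ex[0]])
    c=np.mean(scr,0); xo=np.mean([D['green'][:2]@ex-.025,D['red'][:2]@ex+.045])
    O=ex*xo+ey*(c@ey)
    print('yaw',y1,y2,'O',O)
    for k,p in D.items(): print(k,p[:2].round(4),'fix',((p[:2]-O)@ex*1e3).round(1),((p[:2]-O)@ey*1e3).round(1))
E
```

```text
yaw 0.24780083984498738 0.24376233173890813 O [0.58334731 0.06182072]
scrRL [0.5002 0.0975] fix -72.0 54.8
scrRR [ 0.527  -0.0091] fix -71.9 -55.0
scrFL [0.622  0.1283] fix 53.7 55.1
scrFR [0.6483 0.0216] fix 53.2 -54.8
green [0.595  0.1139] fix 24.0 47.6
red [0.552 0.006] fix -44.0 -46.6
knob [0.5512 0.0288] fix -39.3 -24.2
barL [0.5707 0.1067] fix -1.4 46.6
barR [0.5926 0.0161] fix -2.2 -46.6
plFL [0.7334 0.1518] fix 167.5 50.8
plFR [0.7596 0.0518] fix 168.5 -52.6
plRR [0.66   0.0298] fix 66.5 -49.7
plRL [0.6354 0.1268] fix 66.3 50.3
block [0.5651 0.1916] fix 13.9 130.3
yaw 0.24327315459506968 0.24224396026489717 O [0.58483796 0.06668306]
scrRL [0.5016 0.1032] fix -72.0 55.5
scrRR [ 0.5279 -0.0046] fix -72.4 -55.5
scrFL [0.6233 0.1333] fix 53.3 55.4
scrFR [0.6501 0.0258] fix 53.6 -55.4
green [0.5966 0.1187] fix 23.9 47.6
red [0.5536 0.0104] fix -43.9 -47.1
knob [0.554  0.0302] fix -38.7 -28.0
plFL [0.737  0.1531] fix 168.5 47.3
plFR [0.7592 0.0553] fix 166.6 -53.0
plRR [0.6672 0.0273] fix 70.5 -58.0
plRL [0.641  0.1271] fix 69.0 45.2
```

Both cameras agree within about 5 mm, and every point fits the given sizes. I'll use the average, O=(0.584,0.064) and yaw 0.244, with the knob at fixture x≈-39. Next I'll do the long-leg push.

```bash
cat >> h.py <<'E'
O=np.array([.584,.064]); yaw=.244
ex=np.array([np.cos(yaw),np.sin(yaw)]);ey=np.array([-ex[1],ex[0]])
Q=[0,float(np.cos(np.pi/2+yaw/2)),float(np.sin(np.pi/2+yaw/2)),0]
def P(x,y,z): return [*(O+ex*x/1e3+ey*y/1e3),z]
def fix():
    p=manip.get_position(); d=p[:2]-O; return (d@ex*1e3).round(1),(d@ey*1e3).round(1),round(p[2]*1e3,1)
def shot(n,box,s,name):
    import cv2
    x0,y0,x1,y1=box; a=imaging.get_image(n)[y0:y1,x0:x1,::-1]
    cv2.imwrite(name,cv2.convertScaleAbs(cv2.resize(a,None,fx=s,fy=s,interpolation=cv2.INTER_CUBIC),alpha=1.3))
E
python3 - <<'E'
from h import *
manip.close_gripper()
manip.reach(P(-85,-25,.16),Q)
manip.servo_line(P(-85,-25,.050),v=.1)
print('opening',manip.get_opening(),'F',manip.get_wrist_force())
r=manip.servo_line(P(22,-25,.050),v=.04,until_force=12)
print(r,fix(),manip.get_wrist_force(),manip.get_clock())
shot("side",(265,155,420,250),5,"pics/s1.png")
E
```

```text
opening 0.0003277409205216787 F [-0.00543448  0.15660868  0.61464341]
True (np.float64(3.1), np.float64(-25.3), np.float64(48.7)) [-1.8325495  -0.71257067  0.4703847 ] 6.4333
```

View pics/s1.png

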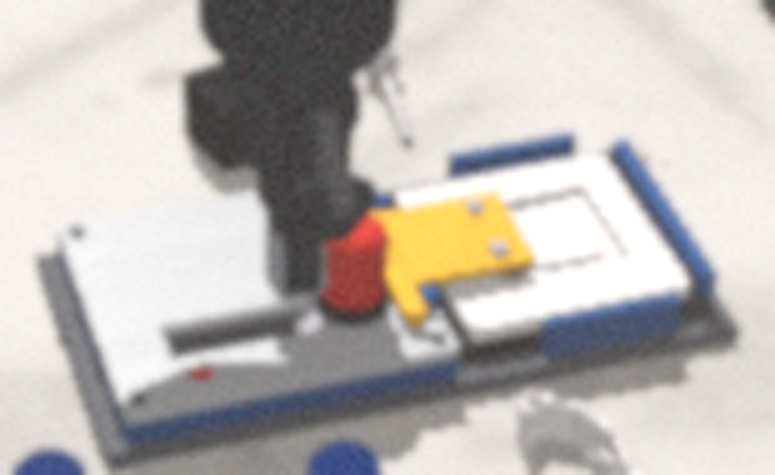

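The image shows the knob about 66 mm farther on (px shift ≈153, -30 at 2.31 px/mm), so it is at fixture x≈26. The jaw is forward over the plate, and the force stop came where the corner should be. Now the sideways push.

```bash
python3 - <<'E'
from h import *
manip.servo_line(P(-20,-25,.050),v=.08)
manip.servo_line(P(-20,-25,.11),v=.15)
manip.servo_line(P(25,-78,.11),v=.15)
manip.servo_line(P(25,-78,.050),v=.1)
print('F',manip.get_wrist_force(),fix())
r=manip.servo_line(P(25,20,.050),v=.04,until_force=12)
print(r,fix(),manip.get_wrist_force(),manip.get_clock())
shot("side",(265,155,420,250),5,"pics/s2.png")
E
```

```text
F [ 0.34586402 -0.33708626  0.16400485] (np.float64(25.4), np.float64(-78.0), np.float64(50.8))
True (np.float64(24.8), np.float64(0.0), np.float64(50.2)) [ 1.72560794 -3.74977433  0.55384654] 10.6083
```

View pics/s2.png

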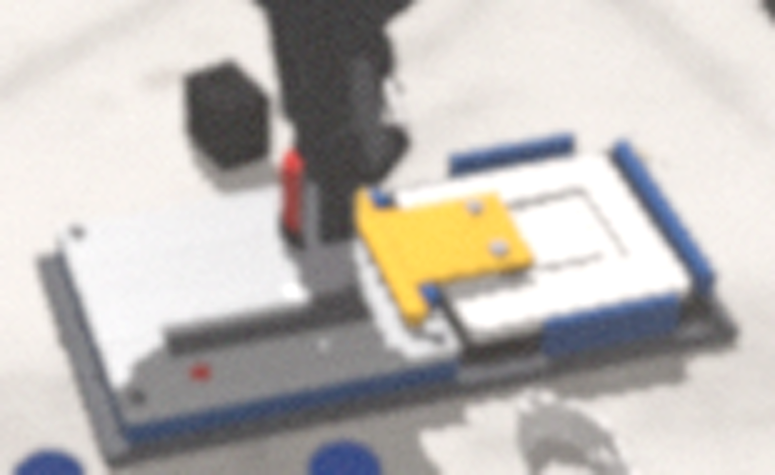

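The stop at TCP y=0.0 fits the end of the leg, but the fingers hide the knob. I'll retract and look from both cameras.

```bash
python3 - <<'E'
from h import *
manip.servo_line(P(25,-60,.050),v=.1)
manip.servo_line(P(25,-78,.11),v=.15)
manip.reach(P(-60,-220,.22),Q)
shot("side",(265,175,420,250),5,"pics/s3.png")
shot("top",(235,108,375,243),4.4,"pics/t3.png")
print(manip.get_clock())
E
```

```text
12.9
```

View pics/s3.png

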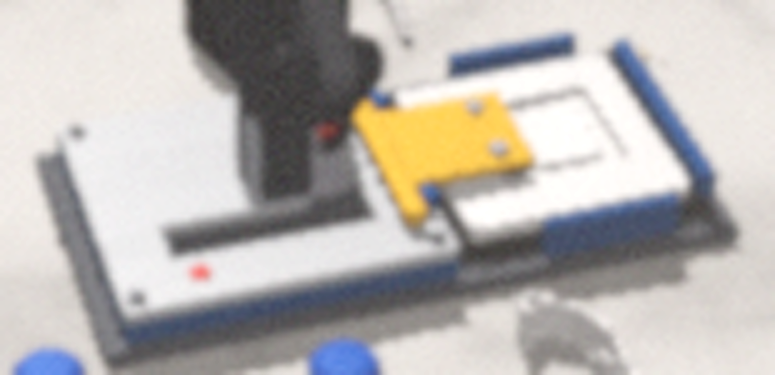

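View pics/t3.png

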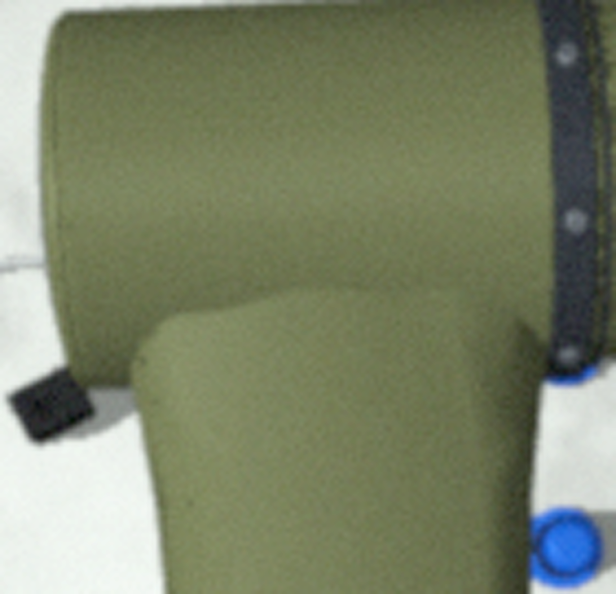

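Both views are blocked: the arm covers the fixture in the top view and the gripper covers the knob in the side view. I'll return to the start pose and look again (8 pictures used).

```bash
python3 - <<'E'
from h import *
manip.goto_joints([-0.871, 0.04, 0.085, 0, -1.615, -0.334])
import cv2
shot("side",(265,175,420,250),5,"pics/s4.png")
shot("top",(235,108,375,243),4.4,"pics/t4.png")
a=cv2.imread("pics/t4.png"); b=cv2.imread("pics/s4.png"); 
b=cv2.resize(b,(465,225)); c=cv2.resize(a,(616,594))[:,:]
o=cv2.copyMakeBorder(c[:594],0,0,0,0,cv2.BORDER_CONSTANT)
cv2.imwrite("pics/t4.png",o); print(manip.get_clock())
def red(im):
    im=im.astype(int); m=((im[:,:,2]>120)&(im[:,:,1]<90)&(im[:,:,0]<90)).astype('uint8')
    n,l,s,ce=cv2.connectedComponentsWithStats(m); 
    return [(s[i].tolist(),ce[i].round(1)) for i in range(1,n) if s[i][4]>300]
print(red(a)); print(red(cv2.imread("pics/s4.png")))
d=lambda p:(((p[:2]-np.array([.5833,.0618]))@ex*1e3).round(1),((p[:2]-np.array([.5833,.0618]))@ey*1e3).round(1))
for r in red(a): print('top fix',d(top(*r[1],.066)))
E
```

```text
14.9417
[([209, 306, 47, 53, 2037], array([231.1, 332.2]))]
[([284, 53, 64, 83, 3992], array([314.5,  95.2]))]
top fix (np.float64(24.2), np.float64(26.0))
```

View pics/t4.png

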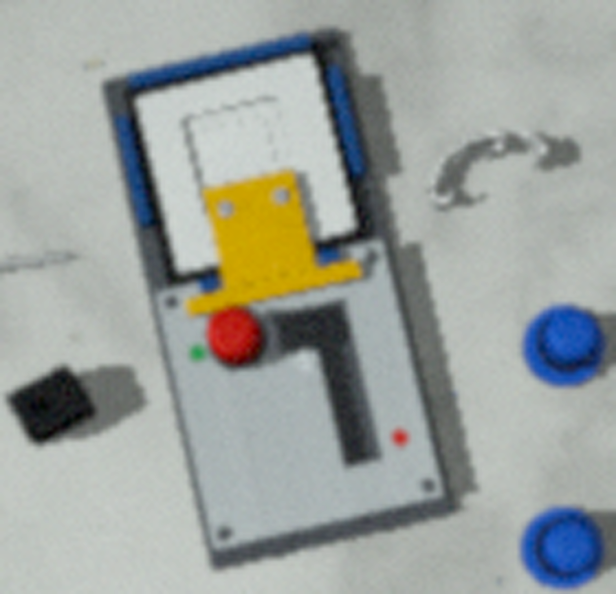

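View pics/s4.png

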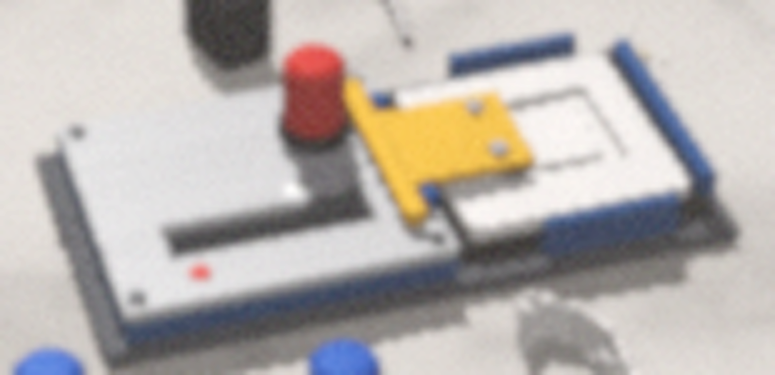

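The top view puts the knob at fixture (24.2, 26.0) mm beside the green dot. The jaw bar is about 43–44 mm farther forward, so the joint is at about 45 mm. The plate, block, mandrel and clip are at unchanged pixels. I'll do one side-camera cross-check and then hand in.

```bash
python3 - <<'E'
from h import *
a=side(199,160,.066)[:2]; b=side(315,62,.066)[:2]; dv=b-a
print('side shift',dv@ex*1e3,dv@ey*1e3)
y=-25+dv@ey*1e3
print(y, manip.get_clock())
if y>22.5: workorder.close_job(); print('closed')
E
```

```text
side shift 63.04026869879681 48.94720334259093
23.94720334259093 14.9417
the job is handed in; nothing more can be done
closed
```

The knob is at the end of the short leg and the clamp is closed. I handed the job in at 14.9 s on the robot's clock, with the arm back at its start pose and touching nothing.

**What I did:** With the gripper shut, I pushed the red knob along the long leg to the corner. I then backed off, lifted over and pushed it sideways until it met the end stop by the green dot. Both pushes were set to stop at a 12 N change in force, and both did.

**Last checks:**

| Check | Result | Needed |
|---|---|---|
| Knob, top camera (fixture frame) | x 24.2, y 26.0 mm | x above 19, y above 21 |
| Knob, side camera, from its shift since the start | x ≈ 24, y ≈ 24 mm | x above 19, y above 21 |
| Jaw, from the shift of its cross bar in the top image | about 45 mm | above 40 |

- **Other objects:** The plate, block, mandrel, clip and the two blue knobs in view were at the same pixel positions as before. I judged this by eye and did not measure it.
- **Disagreements:** The two cameras differed by about 5 mm in absolute y, so I used the average. They also differ by about 2 mm on the knob's final y.
- **Failed looks:** The first look after the sideways push was blocked by the arm in both cameras. I moved the arm away and looked again.
- **Pictures:** I viewed 10, the full budget.

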